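# Round stamp from the rack to the ink pad

## Task

Lift the round stamp up and off its hook on the stamp rack and set it gently down, standing upright with its whole die on the felt of the open ink pad, and let go of it. Leave the square and the long stamp hanging where they are.

Things in the scene. Friction and masses are not known exactly. Their poses are not given: they have to be found in the camera images.
- round_stamp: Wooden hand stamp with a ROUND die block (50 mm wide, 22 high), then a neck 10 mm thick, then a knob 34 mm wide whose flat underside is 77 mm and top 113 mm above the stamp's underside; 0.12 kg. Origin: centre of the underside, z up. It hangs upright by the knob, underside 73 mm above the table, in one of three forks, 95 mm apart in a row, of a fixed steel rack; one stamp per fork, in any order.
- square_stamp: Bystander: same handle, origin and height, SQUARE die block 46 mm. All forks are alike: two level rods, 6 mm thick, 16 mm apart, pass the neck under the knob. They end on the robot's side, 26 mm from the neck, in tips upturned 14 mm above the knob's underside. A stamp must rise 14 to 45 mm (beyond, its block meets the rods), then come out level towards the robot, square to the row, 55 mm or more.
- long_stamp: Bystander: same handle, origin and height, LONG narrow die block, 26 mm (its x) by 70 mm (its y, along the row). The three stamps hang in one straight line, the row. At the start each stamp's own x axis is square to the row and points away from the open side of its fork. Nothing of the rack is higher than the upturned tips.
- ink_pad: Open ink pad fixed to the table between rack and robot: steel tin 104 mm (its x) by 148 mm (its y) with flat, firm dark blue felt, 98 x 142 mm, its top 12 mm above the table; the tin's rim is 3 mm higher. The thin lid is folded back flat on the table on the -x side. Origin: centre of the tin's underside, at table height, z up.
Things that resemble listed ones, but are neither listed nor needed, are in the scene too. What is shaped like the round_stamp but orange is not meant.

How it is judged:
By the outcome, as a careful person would: the job done as asked, in the order asked, and still so for the second after the job is handed in, with the robot touching nothing.
It also fails if it takes over 35 s, if anything falls off the work surface, if the arm or the gripper's body presses on something with over 40 N, if the wrist force passes 120 N, or if a joint passes its speed limit or range.

## Robot

A 6-joint arm with a two-finger parallel gripper is mounted at the origin on the work surface. World frame = base frame: x ahead of the robot, y to its left, z up, the work surface at z = 0. Lengths are in m, angles in rad, forces in N, time in s.
With the tool pointing down it reaches from about 0.4 to 0.825 m from the base axis. Payload 7 kg.
Tool frame: the origin (TCP) lies at the very end of the fingers, on their centre line; the grasp point (between the pads) lies 19 mm behind it; z points along the fingers, y is the direction in which the jaws open and shut (so a half turn about z gives the same grasp; the last joint's range is limited). The gripper opens to 88 mm and grips with 3 to 60 N. Pads are 19 mm wide; open, the fingers measure 130 mm over their backs; the gripper's body (78 mm by 193 mm) begins 47 mm behind the grasp point.
Start: joints at [1.578, 0.359, 0.012, 0, -1.224, -0.288], TCP at [0.187, 0.649, 0.227] pointing down, gripper open.
Joint ranges: [-3.07, 3.07], [-1.43, 2.12], [-1.02, 1.25], [-3.03, 1.67], [-3.05, -0], [-3.03, 3.03]. Speed limits (rad/s): [2.39, 2.39, 3.01, 3.14, 3.14, 3.14].

## Interface

Orientations are given as [roll, pitch, yaw] about the fixed x, y, z axes, in that order (R = Rz(yaw) Ry(pitch) Rx(roll)).
In Python, from station import arm gives the robot as it stands.
- The arm moves only by the shell command python3 -m inch 'ROWS' [FORCE]. ROWS is text: rows parted by semicolons, each of 7 numbers parted by spaces: the closure, from 0 (fully open) to 1 (shut), then the shift along the tool's x, y, z each as a share of 300 mm, from -1 to 1, then the turn, a rotation vector about the tool's x, y, z each as a share of 60 degrees, from -1 to 1. In form: grip tx ty tz rx ry rz; .... A call has 1 to 12 rows; each row is the pose to reach, as a shift and turn from the pose commanded when the call began, along the tool's axes at that moment; what a row does not reach only later rows make up. A row lasts 1/10 s, in which the tool goes at most 50 mm and 8.59 degrees, less where a joint would pass 70% of its speed; a pose out of reach is approached as far as the arm can. A call with a number of a shift or a turn outside -1 to 1 is refused whole. A call with a gripper value outside its range is refused whole. The fingers move at their own pace and stop on an object; FORCE is the grip in N (left out, the last holds). Time passes only in rows, so rows that repeat a pose let the fingers close. It gives the time, the measured TCP pose, the force and the opening at its end, in the units of the state.
- arm.get_state(): the state, without advancing time (a new reading comes with each control period).
- arm.grab_frame(name): name is "scene" or "top" or "wrist"; returns a dict with "img" (480x640x3 uint8, red, green, blue), "range_z" (480x640 float32, m along the optical axis (not along the pixel's ray), 0 where there is no reading), "fx", "fy", "cx", "cy" (pixels), "dist" ([k1, k2, p1, p2, k3] as OpenCV has them; the pictures are not rectified), "extrinsics" (4x4, takes a point from world to camera coordinates); the wrist camera has in their place "tool_from_camera" (4x4, takes a point from camera to tool coordinates, whose origin is the TCP and whose axes are the flange's). Camera axes: x right, y up, looking along -z (the intrinsics and any distortion apply to the point x, -y, -z); pixel columns grow to the right and rows downward; lengths in m; the calibration is good to about 2 mm. A picture is of the moment at which its call begins: read the wrist's pose just before it.
- arm.job_done(): hands the job in, once; it reports no verdict.
The state is a dict: "t": time; "q": joint angles; "qd": joint speeds; "joint_efforts": joint torques, N m; "eef_pos": TCP position; "ee_rot": TCP orientation; "force": force on the tool from outside, world axes, zero at the start; "moment": the same for the moment, N m; "width": finger opening in m.
Only numpy, scipy, OpenCV 4.12 (cv2) and the standard library are available. Lean on these libraries where they do the work, as an engineer would, in place of code of your own. Each camera call takes 0.05 s, during which the arm holds its last target.

## Working session

There is one attempt and no reset: what is moved stays moved. The work goes in short steps, Python scripts to look and compute and a shell command to move; the robot and the scene stay as the last step left them, time stands still between calls to the robot, and variables do not carry over. Pictures are saved under pics/ and viewed, and the job is handed in when it is done.

```bash
ls; mkdir -p pics; cat > h.py <<'E'
import numpy as np, cv2
from station import arm
def save(f,n):
    cv2.imwrite('pics/'+n,cv2.cvtColor(f['img'],cv2.COLOR_RGB2BGR))
def K(f): return np.array([[f['fx'],0,f['cx']],[0,f['fy'],f['cy']],[0,0,1.]])
def cloud(f):
    # world points for all pixels, HxWx3
    h,w=f['range_z'].shape
    u,v=np.meshgrid(np.arange(w),np.arange(h))
    p=np.stack([u,v],-1).reshape(-1,1,2).astype(np.float64)
    n=cv2.undistortPoints(p,K(f),np.array(f['dist'],float)).reshape(h,w,2)
    z=f['range_z'].astype(float)
    c=np.stack([n[...,0]*z,-n[...,1]*z,-z,np.ones_like(z)],-1)
    T=np.linalg.inv(np.array(f['extrinsics']))
    P=(c@T.T)[...,:3]; P[z==0]=np.nan
    return P
E
python3 - <<'E'
from h import *
import pickle
s=arm.get_state(); print(s)
for n in ['scene','top','wrist']:
    f=arm.grab_frame(n); save(f,n+'0.png'); pickle.dump(f,open(n+'0.pkl','wb'))
    print(n,{k:v for k,v in f.items() if k not in('img','range_z')})
E
```

```text
pics
{'t': 0.0, 'q': array([ 1.57810176e+00,  3.59382026e-01,  1.10568210e-02, -3.72271874e-04,
       -1.22411780e+00, -2.88086916e-01]), 'qd': array([ 0.00052412,  0.00046132, -0.00056093, -0.00062547,  0.0002837 ,
       -0.00095563]), 'joint_efforts': array([-8.63951955e-04, -5.82716918e+01,  2.93047106e+01,  6.99704289e+00,
        6.87337102e-03, -1.72168834e-04]), 'eef_pos': array([0.18693819, 0.64807508, 0.22562097]), 'ee_rot': array([ 3.13991439e+00, -1.32363623e-04, -2.80908150e-01]), 'force': array([-0.17020151,  0.20861299,  0.59431319]), 'moment': array([-0.01568157,  0.03962247, -0.00296619]), 'width': 0.08727535633532807}
scene {'fx': 549.812574664962, 'fy': 549.812574664962, 'cx': 325.40131728273377, 'cy': 240.85216018480887, 'dist': array([-0.14021998,  0.        ,  0.        ,  0.        ,  0.        ]), 'extrinsics': array([[-0.35758766,  0.93373359,  0.01651223,  0.2141391 ],
       [-0.68050212, -0.27263638,  0.68013695,  0.32164996],
       [ 0.63956855,  0.23197198,  0.73289909, -1.21658945],
       [ 0.        ,  0.        ,  0.        ,  1.        ]])}
top {'
[... 291 characters left out ...]
2172911, -0.54368985],
       [-0.22173408, -0.00443359,  0.97509709, -0.70652409],
       [ 0.        ,  0.        ,  0.        ,  1.        ]])}
wrist {'fx': 362.75281884308464, 'fy': 362.75281884308464, 'cx': 318.55652039229267, 'cy': 232.0515313755851, 'dist': array([-0.00294972,  0.        ,  0.        ,  0.        ,  0.        ]), 'tool_from_camera': array([[ 1.30229902e-04,  9.64586117e-01,  2.63768090e-01,
         7.07083863e-02],
       [ 9.99999943e-01, -4.34777146e-05, -3.34733039e-04,
        -5.67996702e-04],
       [-3.11410809e-04,  2.63768119e-01, -9.64586068e-01,
        -1.57888892e-01],
       [ 0.00000000e+00,  0.00000000e+00,  0.00000000e+00,
         1.00000000e+00]])}
```

View pics/scene0.png

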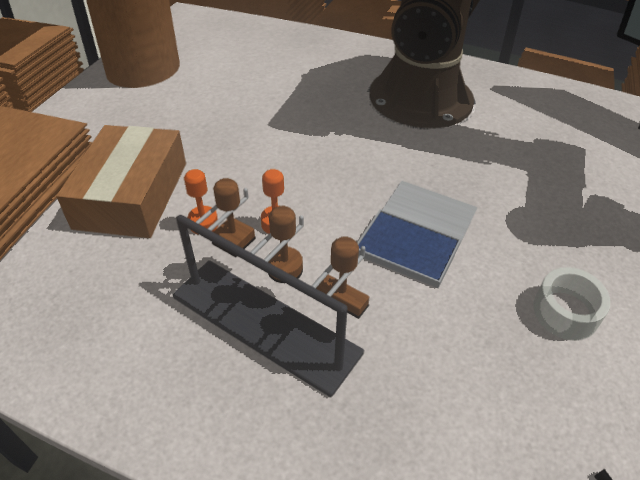

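View pics/top0.png

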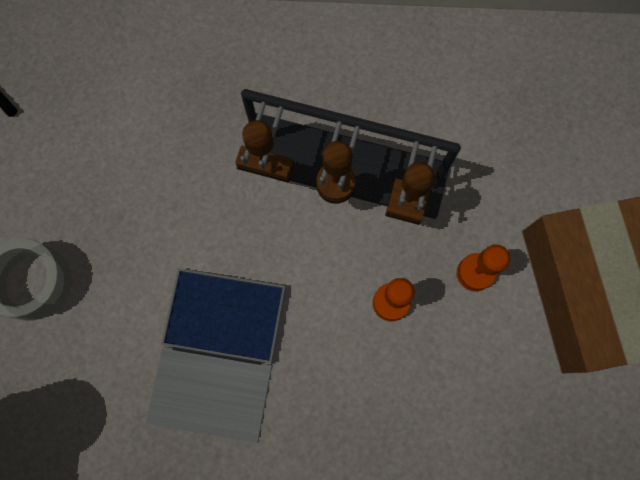

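View pics/wrist0.png

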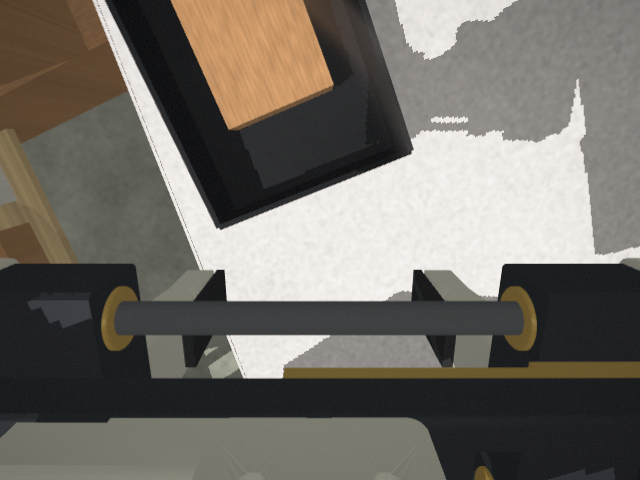

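The top view shows the round stamp in the middle fork: knob about (337,157), die about (335,182). The long stamp is at (257,138), the square one at (418,180) and the ink pad at (225,315). The orange decoys stand clear at (395,295) and (490,265).

```bash
python3 - <<'E'
from h import *
import pickle
for cam,boxes in [('top',{'long':(257,138),'round':(337,157),'square':(418,180)}),('scene',{'long':(344,252),'round':(283,221),'square':(227,193)})]:
    f=pickle.load(open(cam+'0.pkl','rb')); P=cloud(f)
    print(cam)
    for k,(u,v) in boxes.items():
        W=P[v-25:v+26,u-25:u+26].reshape(-1,3)
        m=(W[:,2]>0.165)&(W[:,2]<0.2)
        Q=W[m]; 
        top=Q[Q[:,2]>np.nanmax(Q[:,2])-0.006]
        (c,r)=cv2.minEnclosingCircle(top[:,:2].astype(np.float32)*1000)
        print(k,len(Q),'zmax',np.nanpercentile(W[:,2],99.5),'mean',top.mean(0),'circ',c,r)
    # pad
    im=f['img'].astype(int); 
    b=(im[...,2]>im[...,0]*1.6)&(im[...,2]>im[...,1]*1.25)&(abs(P[...,2])<0.03)
    n,l,st,ce=cv2.connectedComponentsWithStats(b.astype(np.uint8))
    i=1+np.argmax(st[1:,4]); Q=P[l==i]; Q=Q[~np.isnan(Q[:,0])]
    print('felt',st[i],Q[:,2].mean(),cv2.minAreaRect(Q[:,:2].astype(np.float32)*1000))
    # rods: pixels z 0.14-0.168
    # tallest thing in rack area
P=cloud(pickle.load(open('top0.pkl','rb')))
for uv in [(258,183),(60,280),(400,290),(490,255),(345,120)]:
    print(uv,P[uv[1],uv[0]])
for uv in [(255,90),(290,101),(350,117),(400,130),(450,144)]:
    print('bar',uv,P[uv[1]-3:uv[1]+4,uv[0]][np.nanargmax(P[uv[1]-3:uv[1]+4,uv[0],2])])
E
```

```text
top
long 798 zmax 0.1890517480221179 mean [0.64603731 0.03978875 0.18677793] circ (646.1044311523438, 40.785850524902344) 15.847814559936523
round 790 zmax 0.1893866754940623 mean [ 0.62454291 -0.05218887  0.18693124] circ (624.7783813476562, -51.967796325683594) 15.605498313903809
square 824 zmax 0.18928131539797582 mean [ 0.60349023 -0.14458401  0.18761961] circ (603.5376586914062, -144.26588439941406) 14.599039077758789
felt [ 165  272  117   88 7588] 0.01354519870600013 ((457.658447265625, 89.49188995361328), (141.63658142089844, 97.25052642822266), 82.96349334716797)
scene
long 674 zmax 0.18744973611024346 mean [0.64886338 0.04073912 0.18535674] circ (647.0848388671875, 40.479957580566406) 15.664008140563965
round 610 zmax 0.1872375250310156 mean [ 0.62780088 -0.05136536  0.18519317] circ (625.3876953125, -51.976070404052734) 15.854463577270508
square 517 zmax 0.18653827883310645 mean [ 0.60665775 -0.14324289  0.18461688] circ (604.9970703125, -143.6446533203125) 15.507363319396973
felt [ 359  213   98   66 3438] 0.0121268243676784 ((455.7017517089844, 89.29669952392578), (139.7326202392578, 95.47149658203125), 82.59565734863281)
(258, 183) [0.64823999 0.05665704 0.00272653]
(60, 280) [0.49198455 0.3034196  0.03681181]
(400, 290) [ 0.48494151 -0.13354838  0.11433422]
(490, 255) [ 0.53151218 -0.24056538  0.11526349]
(345, 120) [ 0.67985186 -0.06055116  0.15462997]
bar (255, 90) [0.71069709 0.04873704 0.15353971]
bar (290, 101) [0.6983046  0.00581748 0.1559199 ]
bar (350, 117) [ 0.67950553 -0.06644777  0.15592049]
bar (400, 130) [ 0.66695111 -0.12599584  0.15547586]
bar (450, 144) [ 0.65321962 -0.18508214  0.15504673]
```

Stamp spacing (95 mm), knob height (186 mm) and felt size all agree with the given values. Next I go above the round stamp.

```bash
cat >> h.py <<'E'
from scipy.spatial.transform import Rotation as R
def go(target,yaw):
    s=arm.get_state(); A=R.from_euler('xyz',s['ee_rot']); B=R.from_euler('xyz',[np.pi,0,yaw])
    d=A.inv().apply(np.array(target)-s['eef_pos'])/0.3
    r=(A.inv()*B).as_rotvec()/np.radians(60)
    print('t',s['t'],'pos',s['eef_pos'].round(4),'rot',s['ee_rot'].round(4),'w',round(s['width'],4),'F',s['force'].round(1))
    print('rows',d.round(4),r.round(4))
E
python3 - <<'E'
from h import *
print(np.arctan2(-(0.6465-0.604),0.0406+0.1440))
go([0.625,-0.052,0.24],-0.226)
E
```

```text
-0.226284465160939
t 0.15 pos [0.187  0.6482 0.2258] rot [ 3.1403e+00 -1.0000e-04 -2.8090e-01] w 0.0876 F [-0.6  0.1 -0.1]
rows [ 2.0498  1.8378 -0.0446] [ 0.0012 -0.0001 -0.0524]
```

```bash
python3 -m inch '0.3 0.17 0.15 -0.04 0 0 0; 0.3 0.34 0.3 -0.08 0 0 0; 0.3 0.5 0.45 -0.08 0 0 0; 0.3 0.67 0.6 -0.08 0 0 0; 0.3 0.84 0.75 -0.08 0 0 0; 0.3 1 0.9 -0.08 0 0 -0.05; 0.3 1 0.9 -0.08 0 0 -0.05; 0.3 1 0.9 -0.08 0 0 -0.05; 0.3 1 0.9 -0.08 0 0 -0.05; 0.3 1 0.9 -0.08 0 0 -0.05; 0.3 1 0.9 -0.08 0 0 -0.05; 0.3 1 0.9 -0.08 0 0 -0.05' 25; python3 -c "
from h import *
go([0.625,-0.052,0.24],-0.226)"
```

```text
t: 1.35
eef_pos: [0.4, 0.307, 0.2504]
ee_rot: [3.141, 0.0, -0.227]
force: [-0.0, 0.4, -0.7]
width: 0.0614
t 1.35 pos [0.4    0.307  0.2504] rot [ 3.1414e+00  2.0000e-04 -2.2710e-01] w 0.0614 F [-0.   0.4 -0.7]
rows [1.0001 0.9969 0.0346] [ 0.0002  0.0002 -0.0011]
```

```bash
python3 -m inch '0.3 0.17 0.17 0 0 0 0; 0.3 0.34 0.34 0 0 0 0; 0.3 0.5 0.5 0 0 0 0; 0.3 0.67 0.67 0 0 0 0; 0.3 0.84 0.84 0 0 0 0; 0.3 0.95 0.95 0.01 0 0 0; 0.3 1 0.997 0.02 0 0 0; 0.3 1 0.997 0.02 0 0 0; 0.3 1 0.997 0.02 0 0 0; 0.3 1 0.997 0.02 0 0 0; 0.3 1 0.997 0.02 0 0 0; 0.3 1 0.997 0.02 0 0 0'; python3 -c "
from h import *
go([0.625,-0.052,0.24],-0.226)
f=arm.grab_frame('wrist'); save(f,'w1.png')
f=arm.grab_frame('top'); save(f,'t1.png')
"
```

```text
t: 2.55
eef_pos: [0.6248, -0.0518, 0.2445]
ee_rot: [-3.142, 0.0, -0.227]
force: [-0.3, 0.3, 0.5]
width: 0.0612
t 2.55 pos [ 0.6248 -0.0518  0.2445] rot [-3.1415e+00  2.0000e-04 -2.2680e-01] w 0.0612 F [-0.3  0.3  0.5]
rows [0.0006 0.0004 0.015 ] [-0.      0.0002 -0.0008]
```

View pics/w1.png

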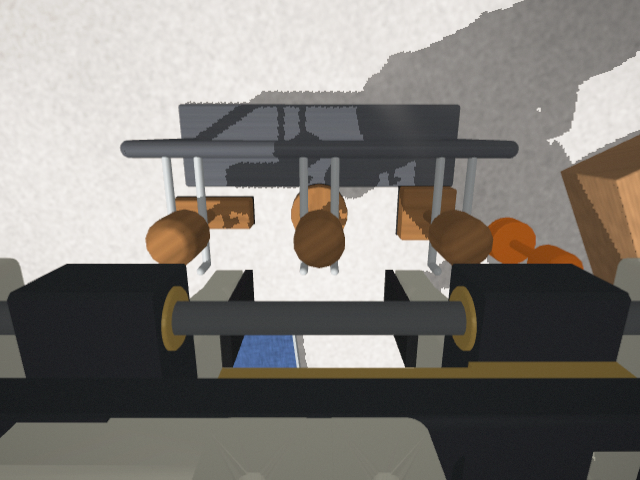

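View pics/t1.png

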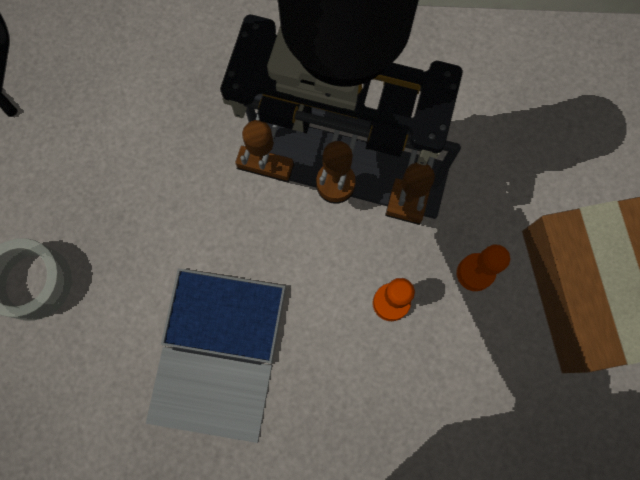

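The wrist view shows the round knob at (319,240), laterally centred between the fingers. I check its position with the wrist depth.

```bash
python3 -c "
from h import *
f=arm.grab_frame('wrist')
f['extrinsics']=np.linalg.inv(f['tool_from_camera'])
P=cloud(f)
W=P[205:275,285:352].reshape(-1,3)
zmin=np.nanpercentile(W[:,2],2); print('top z tool',zmin)
T=W[(W[:,2]<zmin+0.004)]; print(len(T),T.mean(0),cv2.minEnclosingCircle(T[:,:2].astype(np.float32)*1000))
s=arm.get_state();A=R.from_euler('xyz',s['ee_rot']);print(A.apply(T.mean(0))+s['eef_pos'])
"
```

```text
top z tool 0.058249807492427336
1536 [ 0.00292448 -0.00015926  0.05959337] ((2.0772619247436523, -0.12572309374809265), 15.041699409484863)
[ 0.62774777 -0.05243637  0.18540665]
```

```bash
python3 -m inch '0.3 0.006 0 0.08 0 0 0; 0.3 0.006 0 0.16 0 0 0; 0.3 0.006 0 0.23 0 0 0; 0.3 0.006 0 0.28 0 0 0; 0.3 0.006 0 0.3 0 0 0; 0.3 0.006 0 0.308 0 0 0; 0.3 0.006 0 0.308 0 0 0; 0.3 0.006 0 0.308 0 0 0'; python3 -c "
from h import *
go([0.6265,-0.0522,0.152],-0.226)
f=arm.grab_frame('wrist'); save(f,'w2.png')
"
```

```text
t: 3.5
eef_pos: [0.6273, -0.0535, 0.1532]
ee_rot: [-3.141, -0.002, -0.228]
force: [0.1, -0.1, 0.8]
width: 0.0611
t 3.5 pos [ 0.6273 -0.0535  0.1532] rot [-3.1411e+00 -1.5000e-03 -2.2810e-01] w 0.0611 F [ 0.1 -0.1  0.8]
rows [-0.0035 -0.0035  0.0041] [-0.0005 -0.0015 -0.002 ]
```

View pics/w2.png

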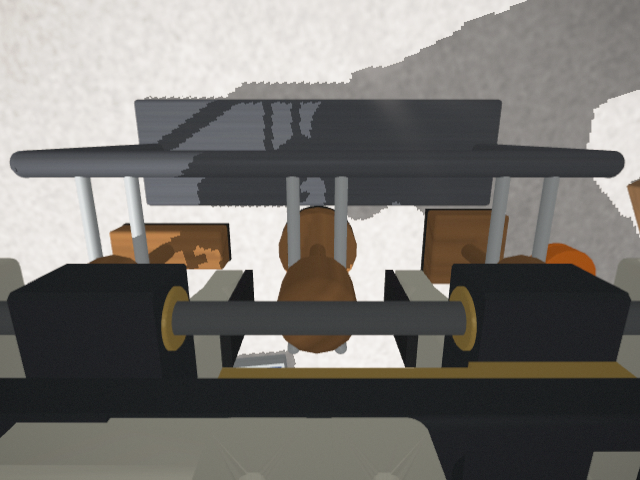

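The fingers straddle the knob (centre about (317,305)) and there is no contact force. Closing now.

```bash
python3 -m inch '0.45 -0.002 -0.003 0.002 0 0 0; 0.5 -0.002 -0.003 0.002 0 0 0; 0.6 -0.002 -0.003 0.002 0 0 0; 1 -0.002 -0.003 0.002 0 0 0; 1 -0.002 -0.003 0.002 0 0 0; 1 -0.002 -0.003 0.002 0 0 0; 1 -0.002 -0.003 0.002 0 0 0; 1 -0.002 -0.003 0.002 0 0 0' 25; python3 -c "
from h import *
go([0.6265,-0.0522,0.152],-0.226)"
```

```text
t: 4.35
eef_pos: [0.6264, -0.0527, 0.1516]
ee_rot: [3.142, -0.0, -0.228]
force: [-0.5, 0.5, 1.6]
width: 0.0331
t 4.35 pos [ 0.6264 -0.0527  0.1516] rot [ 3.1415e+00 -1.0000e-04 -2.2840e-01] w 0.0331 F [-0.5  0.5  1.6]
rows [ 0.0001 -0.0018 -0.0012] [ 0.0001 -0.0001 -0.0023]
```

Gripped at 33 mm opening, for a 34 mm knob. I lift by 28 mm, mid-range of 14–45.

```bash
python3 -m inch '1 0 0 -0.02 0 0 0; 1 0 0 -0.045 0 0 0; 1 0 0 -0.07 0 0 0; 1 0 0 -0.09 0 0 0; 1 0 0 -0.096 0 0 0; 1 0 0 -0.096 0 0 0; 1 0 0 -0.096 0 0 0'; python3 -c "
from h import *
go([0.6265,-0.0522,0.180],-0.226)
f=arm.grab_frame('scene'); save(f,'s3.png')
f=arm.grab_frame('wrist'); save(f,'w3.png')
"
```

```text
t: 5.05
eef_pos: [0.6262, -0.0527, 0.1802]
ee_rot: [-3.142, 0.0, -0.229]
force: [-0.9, 0.4, -1.9]
width: 0.0333
t 5.05 pos [ 0.6262 -0.0527  0.1802] rot [-3.1416e+00  3.0000e-04 -2.2850e-01] w 0.0333 F [-0.9  0.4 -1.9]
rows [ 0.0008 -0.0017  0.0006] [-0.      0.0003 -0.0024]
```

View pics/s3.png

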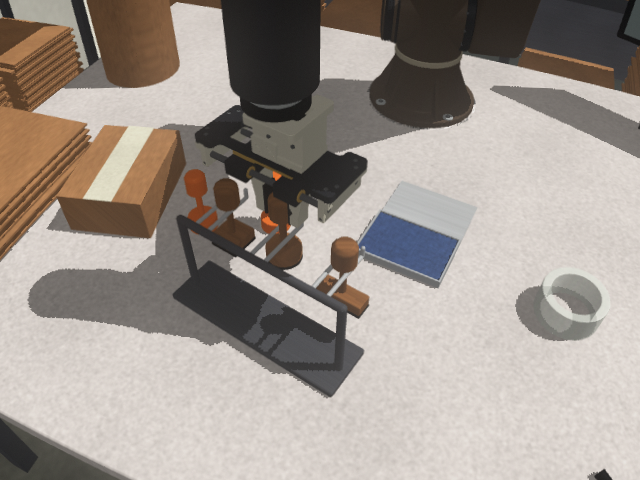

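View pics/w3.png

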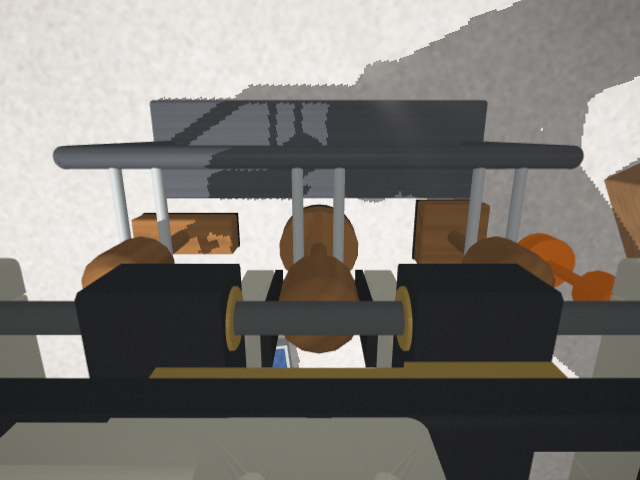

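The stamp rose with the gripper and hangs straight, with the rods centred about its neck (u 297 and 339, neck 318). Now it comes out level, square to the row.

```bash
python3 -m inch '1 -0.03 0 0 0 0 0; 1 -0.07 0 0 0 0 0; 1 -0.12 0 0 0 0 0; 1 -0.17 0 0 0 0 0; 1 -0.22 0 0 0 0 0; 1 -0.27 0 0 0 0 0; 1 -0.32 0 0 0 0 0; 1 -0.36 0 0 0 0 0; 1 -0.38 0 0 0 0 0; 1 -0.38 0 0 0 0 0; 1 -0.38 0 0 0 0 0'; python3 -c "
from h import *
go([0.46,0.089,0.180],-0.226)
f=arm.grab_frame('scene'); save(f,'s4.png')
"
```

```text
t: 6.25
eef_pos: [0.5157, -0.0268, 0.1806]
ee_rot: [-3.141, -0.001, -0.228]
force: [-0.4, 0.1, -1.1]
width: 0.0332
t 6.25 pos [ 0.5157 -0.0268  0.1806] rot [-3.1414e+00 -6.0000e-04 -2.2810e-01] w 0.0332 F [-0.4  0.1 -1.1]
rows [-0.268  -0.334   0.0018] [-0.0002 -0.0006 -0.0021]
```

View pics/s4.png

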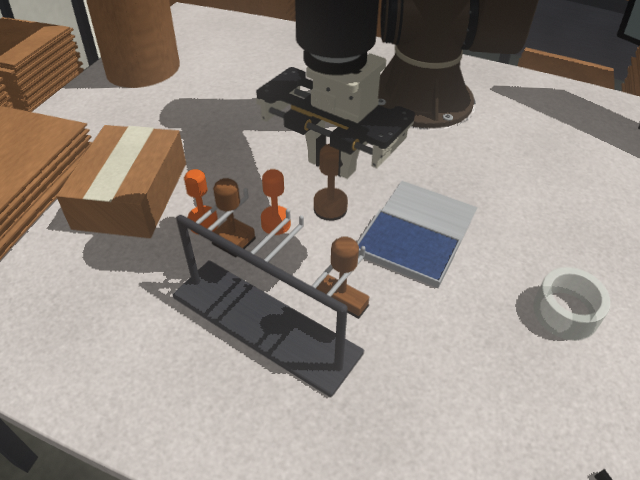

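The stamp is clear of the rack. I go above the pad centre, then partway down.

```bash
python3 -m inch '1 -0.03 -0.04 0 0 0 0; 1 -0.08 -0.1 0 0 0 0; 1 -0.14 -0.17 0 0 0 0; 1 -0.2 -0.25 0 0 0 0; 1 -0.25 -0.31 0 0 0 0; 1 -0.27 -0.335 0.03 0 0 0; 1 -0.27 -0.335 0.08 0 0 0; 1 -0.27 -0.335 0.13 0 0 0; 1 -0.27 -0.335 0.18 0 0 0; 1 -0.27 -0.335 0.2 0 0 0; 1 -0.27 -0.335 0.2 0 0 0; 1 -0.27 -0.335 0.2 0 0 0'; python3 -c "
from h import *
import pickle
go([0.458,0.089,0.0905],-0.226)
f=arm.grab_frame('scene'); save(f,'s5.png'); pickle.dump(f,open('s5.pkl','wb'))
f=arm.grab_frame('wrist'); save(f,'w5.png'); pickle.dump(f,open('w5.pkl','wb'))
"
```

```text
t: 7.5
eef_pos: [0.4596, 0.0893, 0.1206]
ee_rot: [3.141, -0.0, -0.229]
force: [0.2, 0.3, -0.2]
width: 0.0331
t 7.5 pos [0.4596 0.0893 0.1206] rot [ 3.1414e+00 -2.0000e-04 -2.2860e-01] w 0.0331 F [ 0.2  0.3 -0.2]
rows [-0.0052  0.0021  0.1002] [ 0.0002 -0.0002 -0.0025]
```

View pics/s5.png

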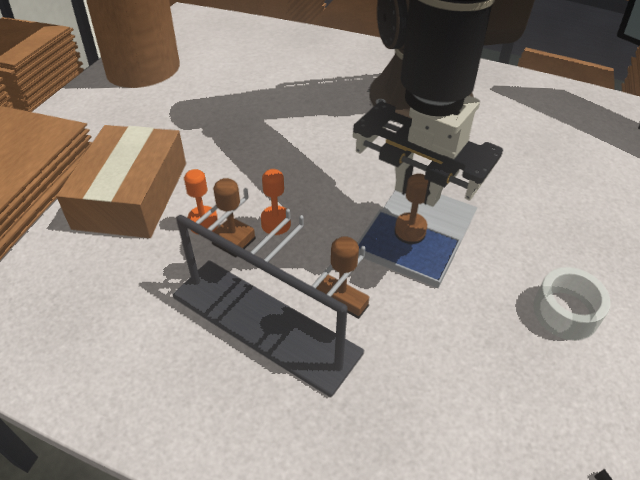

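View pics/w5.png

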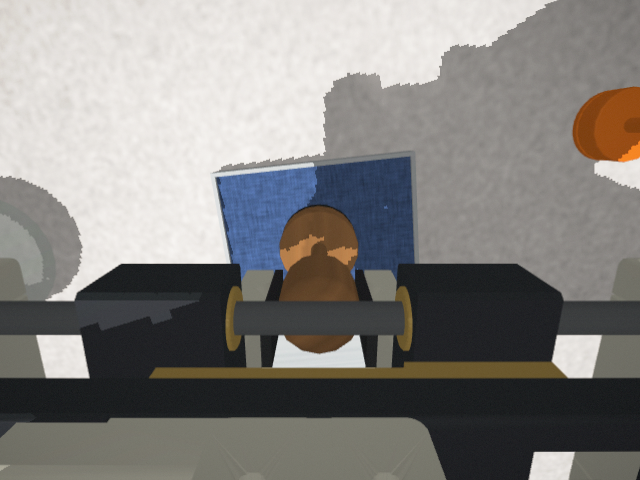

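The die hovers over the felt, about 30 mm up and well inside the rim. I descend 25 mm, then creep.

```bash
python3 -m inch '1 -0.004 0.002 0.025 0 0 0; 1 -0.004 0.002 0.05 0 0 0; 1 -0.004 0.002 0.07 0 0 0; 1 -0.004 0.002 0.08 0 0 0; 1 -0.004 0.002 0.083 0 0 0; 1 -0.004 0.002 0.083 0 0 0; 1 -0.004 0.002 0.083 0 0 0'; python3 -m inch '1 0 0 0.003 0 0 0; 1 0 0 0.006 0 0 0; 1 0 0 0.009 0 0 0; 1 0 0 0.009 0 0 0;1 0 0 0.009 0 0 0'
```

```text
t: 8.3
eef_pos: [0.458, 0.0891, 0.0956]
ee_rot: [-3.141, -0.0, -0.228]
force: [0.8, 0.5, -1.4]
width: 0.0332
t: 8.8
eef_pos: [0.4578, 0.089, 0.0927]
ee_rot: [3.142, 0.0, -0.228]
force: [-0.1, 0.6, -1.5]
width: 0.0332
```

```bash
python3 -m inch '1 0 0 0.002 0 0 0; 1 0 0 0.003 0 0 0; 1 0 0 0.004 0 0 0; 1 0 0 0.004 0 0 0'; python3 -m inch '1 0 0 0.001 0 0 0; 1 0 0 0.002 0 0 0; 1 0 0 0.002 0 0 0'
```

```text
t: 9.2
eef_pos: [0.4578, 0.089, 0.0915]
ee_rot: [3.142, 0.0, -0.228]
force: [-0.1, 0.5, -1.1]
width: 0.033
t: 9.5
eef_pos: [0.4579, 0.089, 0.0909]
ee_rot: [3.142, 0.0, -0.228]
force: [-0.6, 0.5, -0.8]
width: 0.0333
```

```bash
python3 -m inch '1 0 0 0.001 0 0 0; 1 0 0 0.002 0 0 0; 1 0 0 0.002 0 0 0'; python3 -m inch '1 0 0 0.001 0 0 0; 1 0 0 0.002 0 0 0; 1 0 0 0.002 0 0 0'
```

```text
t: 9.8
eef_pos: [0.458, 0.0891, 0.0906]
ee_rot: [-3.141, -0.0, -0.228]
force: [-2.0, 1.8, 3.0]
width: 0.0331
t: 10.1
eef_pos: [0.4582, 0.0891, 0.0906]
ee_rot: [-3.141, -0.001, -0.228]
force: [-3.5, -1.1, 10.2]
width: 0.0334
```

Contact at TCP 0.0906, as predicted. I take off the press, then open.

```bash
python3 -m inch '1 0 0 -0.002 0 0 0; 1 0 0 -0.002 0 0 0; 1 0 0 -0.002 0 0 0'; python3 -m inch '0.58 0 0 0 0 0 0; 0.54 0 0 0 0 0 0; 0.48 0 0 0 0 0 0; 0.4 0 0 0 0 0 0; 0.3 0 0 0 0 0 0; 0.3 0 0 0 0 0 0;0.3 0 0 0 0 0 0'; python3 -c "
from h import *
f=arm.grab_frame('wrist'); save(f,'w6.png')"
```

```text
t: 10.4
eef_pos: [0.4581, 0.0891, 0.0906]
ee_rot: [-3.141, -0.0, -0.228]
force: [-1.5, -0.5, 6.0]
width: 0.0335
t: 11.1
eef_pos: [0.4579, 0.089, 0.0903]
ee_rot: [3.142, 0.0, -0.228]
force: [-0.1, 0.2, 0.1]
width: 0.0612
```

View pics/w6.png

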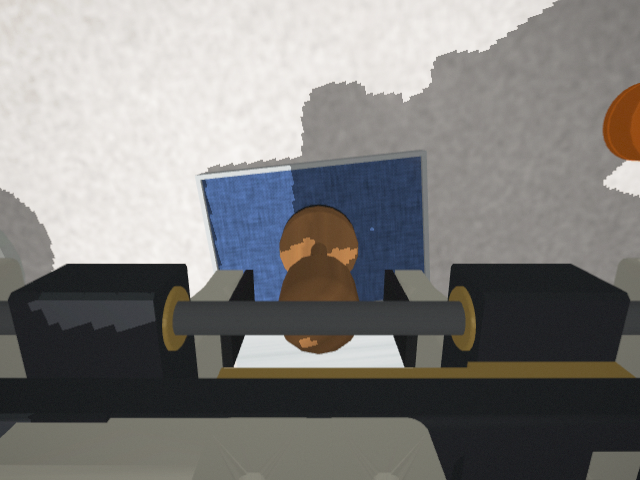

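The fingers are off the knob on both sides and the stamp is standing. I rise straight up.

```bash
python3 -m inch '0.3 0 0 -0.02 0 0 0; 0.3 0 0 -0.06 0 0 0; 0.3 0 0 -0.12 0 0 0; 0.3 0 0 -0.2 0 0 0; 0.3 0 0 -0.28 0 0 0; 0.3 0 0 -0.36 0 0 0; 0.3 0 0 -0.42 0 0 0; 0.3 0 0 -0.45 0 0 0; 0.3 0 0 -0.45 0 0 0; 0.3 0 0 -0.45 0 0 0'; python3 -m inch '0.3 0 -0.1 0 0 0 0; 0.3 0 -0.2 0 0 0 0; 0.3 0 -0.35 0 0 0 0; 0.3 0 -0.5 0 0 0 0; 0.3 0 -0.65 0 0 0 0; 0.3 0 -0.75 0 0 0 0; 0.3 0 -0.8 0 0 0 0; 0.3 0 -0.8 0 0 0 0; 0.3 0 -0.8 0 0 0 0; 0.3 0 -0.8 0 0 0 0'; python3 -c "
from h import *
for n in ['top','scene']:
    f=arm.grab_frame(n); save(f,n+'7.png'); P=cloud(f)
    Q=P.reshape(-1,3); m=(abs(Q[:,0]-.458)<.05)&(abs(Q[:,1]-.089)<.05)&(Q[:,2]>.118)&(Q[:,2]<.135); print(n,m.sum(),Q[m].mean(0),cv2.minEnclosingCircle(Q[m][:,:2].astype(np.float32)*1000))
    m=(abs(Q[:,0]-.458)<.05)&(abs(Q[:,1]-.089)<.05)&(Q[:,2]>.028)&(Q[:,2]<.04); print('die',m.sum(),cv2.minEnclosingCircle(Q[m][:,:2].astype(np.float32)*1000))
    for k,(x,y) in dict(long=(.6465,.0406),square=(.604,-.144)).items():
        m=(np.hypot(Q[:,0]-x,Q[:,1]-y)<.03)&(Q[:,2]>.178)&(Q[:,2]<.2); print(k,Q[m].mean(0))
"
```

```text
t: 12.15
eef_pos: [0.4574, 0.0889, 0.2247]
ee_rot: [3.141, 0.001, -0.229]
force: [-0.0, -0.7, -0.3]
width: 0.0615
t: 13.15
eef_pos: [0.5119, 0.3216, 0.2252]
ee_rot: [3.141, 0.0, -0.229]
force: [-0.4, -0.2, -0.1]
width: 0.0615
top 644 [0.45664082 0.08802763 0.1248276 ] ((457.28717041015625, 88.89264678955078), 16.74402618408203)
die 651 ((457.1383056640625, 88.63948822021484), 24.805200576782227)
long [0.64466828 0.03945237 0.18562142]
square [ 0.60191278 -0.1438737   0.18573258]
scene 258 [0.46146082 0.08959425 0.12256852] ((458.5925598144531, 88.97107696533203), 16.62369728088379)
die 524 ((457.20526123046875, 88.83927917480469), 26.48138427734375)
long [0.65072053 0.04123428 0.18409423]
square [ 0.60817838 -0.14206124  0.18357894]
```

View pics/top7.png

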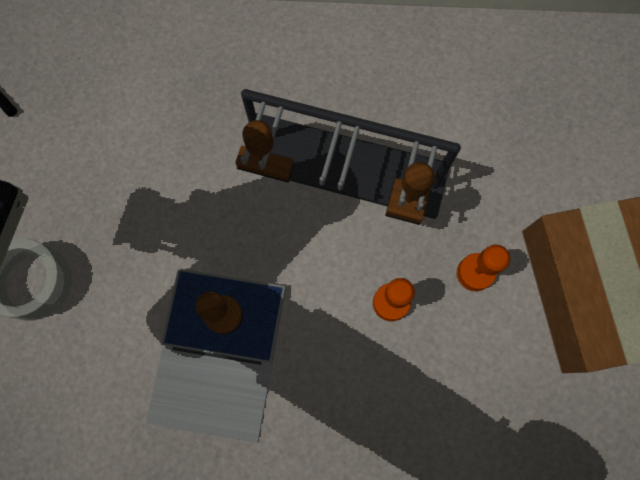

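View pics/scene7.png

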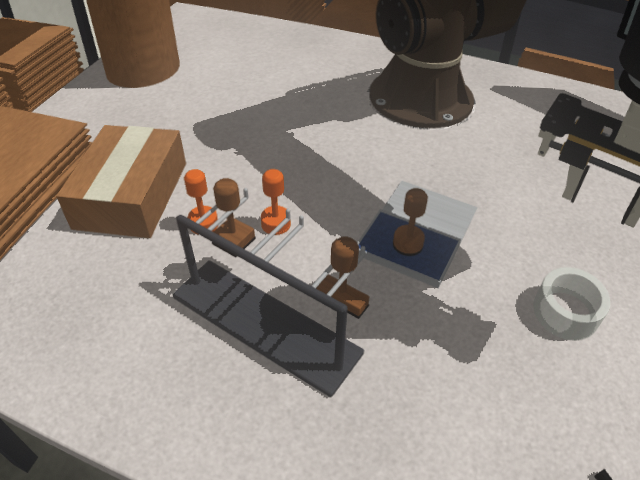

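Both views show the round stamp standing upright: knob and die centres agree to about 1.5 mm. It is at the pad centre (top view (220,312)). The other two stamps hang as before and the gripper is clear.

```bash
python3 -c "
from h import *
print(arm.job_done())"
```

```text
the job is handed in; nothing more can be done
None
```

I lifted the round stamp off the middle fork and set it on the ink pad, then let go of it. I handed the job in at about 13 s of robot time; no verdict was reported.

- **Moves:** I gripped the knob at 25 N, lifted it 28 mm, and drew it out level, about 113 mm towards the robot. I set it down at the pad centre and the gripper moved clear.
- **Set-down force:** It touched down at the expected height. My last creep step pressed it to about 10 N on the felt, and I backed that off to about 6 N before opening.
- **Stamp on the pad:** The top and scene cameras both put the die centre at (0.457, 0.089), within about 1 mm of the measured felt centre. That leaves roughly 24 mm or more to the felt edge. Knob and die centres agree to about 1.5 mm, so it stands upright.
- **Other stamps:** The square and long stamps still hang on their forks. Their knob readings shifted by about 2 mm from the first ones, which matches the calibration accuracy.
- **Disagreement:** The cameras differ from each other by 1–3 mm. In the grasp check, the wrist depth put the knob about 2 mm farther out than the fixed cameras. I gripped in between, and the grasp held.

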